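# Back the strip feeder off one notch

### The arm

A 6-joint arm with a two-finger parallel gripper is mounted at the origin on a cart in front of the work surface, level with it; the furniture and walls round the work are solid. World frame = base frame: x ahead of the robot, y to its left, z up, the work surface at z = 0. Lengths are in m, angles in degrees, forces in N, time in s.
With the tool pointing down it reaches from about 0.325 to 0.85 m from the base axis. Payload 15.5 kg.
Tool frame: the origin (TCP) lies midway between the tips of the shut fingers; the grasp point (between the pads) lies 19 mm behind it; z points along the fingers, y is the line along which they close (so a half turn about z gives the same grasp; the last joint's range is limited). The gripper opens to 91 mm and grips with 3 to 60 N. Pads are 32 mm wide; open, the fingers measure 118 mm over their backs; the gripper's body (76 mm by 178 mm) begins 60 mm behind the grasp point.
Start: joints at [-70.502, 28.281, 77.091, -0, 74.628, -5.472], TCP at [0.264, -0.567, 0.214] pointing down, gripper open.
Joint ranges: [-166.48, 166.48], [-47.26, 123.95], [12.59, 153.08], [-70.14, 250.14], [6.76, 159.57], [-176.63, 176.63]. Speed limits (degrees/s): [108.29, 108.29, 147.25, 172.46, 172.46, 172.46].

### API

Orientations are given as a 3x3 rotation matrix whose columns are the frame's x, y, z axes.
In Python, from bench import ctrl gives the robot as it stands. The module is installed in compiled form; this text tells all that it offers. Calls block until the motion is done:
- ctrl.goto(position, orientation): joint-space move of the TCP to a pose.
- ctrl.move_l(position, vel=0.15, ori=None, contact_N=None): straight line of the TCP; ori=None keeps the orientation; vel is the mean speed in m/s. With contact_N (N) it stops when the force on the tool has changed by that much, and returns True; else False.
- ctrl.movej(angles): joint-space move.
- ctrl.command_gripper(opening): opening from 0.0 (shut) to 1.0 (fully open); the grip force is fixed at half the most; returns when the fingers have stopped.
- ctrl.sleep(seconds).
- ctrl.ik(position, orientation): joint angles nearest the present ones, or None.
- ctrl.read_camera(name): name is "side" or "top"; returns the picture (400x640x3 uint8, blue, green, red); there is no depth.
- ctrl.camera_params(name): a dict with "fx", "fy", "cx", "cy" (pixels), "pose" (4x4, takes a point from camera to world coordinates). Camera axes: x right, y up, looking along -z (the intrinsics and any distortion apply to the point x, -y, -z); pixel columns grow to the right and rows downward; lengths in m; the calibration is good to about 2 mm. A picture is of the moment at which its call begins. camera_params takes no time and is no camera call.
A pose or a line that the arm cannot do raises ctrl.MotionError and nothing moves.
- ctrl.sign_off(): hands the job in; it is judged then, once.
Readings, each from a call of its own:
- ctrl.current_t(): time.
- ctrl.current_q(): joint angles.
- ctrl.current_dq(): joint speeds.
- ctrl.current_effort(): joint torques, N m.
- ctrl.current_tool_pos(): TCP position.
- ctrl.current_eef_rot(): TCP orientation.
- ctrl.current_contact_force(): force on the tool from outside, world axes, zero at the start.
- ctrl.current_wrist_torque(): the same for the moment, N m.
- ctrl.current_grip_width(): opening from 0.0 (shut) to 1.0 (fully open).
- ctrl.current_grasp_force(): force on a finger pad.
Only numpy, scipy, OpenCV 4.12 (cv2) and the standard library are available. Lean on these libraries where they do the work, as an engineer would, in place of code of your own. Each camera call takes 0.05 s, during which the arm holds its last target. There are 200 camera calls.

### The job

The hand strip feeder on the bench has been wound one notch too far and the copper strip sticks out past the cut-off knife. With your fingertips, push the pawl by its red knob up off the ratchet wheel and over to the left until it lies back on its rest pin; then push the top arm of the black-knobbed cross handle to the left to turn the wheel back by exactly one tooth; then push the pawl over to the right again so that it drops into the gap between the teeth and the wheel is locked. Only push: take neither the pawl's lever nor an arm of the handle between the fingers, and leave the bottle, the caliper and the file where they are.

Things in the scene. Friction and masses are not known exactly. Their poses are not given: they have to be found in the camera images.
- feeder: Dark green hand strip feeder, bolted down. Origin: underside centre of its 140 x 250 x 12 mm base (x, y, z), on the worktop. x points from the handle side (facing the robot) to the back, y left, z up; turned by up to 0.3 rad. In this frame, mm: axle along x at y 0, z 88. Front cheek plate from x -30 back, top z 156; black palm knob (x 11, y -79) and pressure screw (x 11, y 0) reach z 174.
- axle_front (a point): Fixed point of the feeder on the wheel's axle, in the plane of the cross handle (the part nearest the robot): x -100, y 0, z 88 mm. In the plane 44 mm farther back (x -56, 12 to 14 mm thick) are the ratchet wheel, with 10 teeth and its top at z 136 mm, and the pawl. Axes as the feeder's.
- pawl_pivot (a point): Fixed point of the feeder on the pawl's pivot: x -56, y 64, z 120 mm, left of the ratchet wheel; axes as the feeder's. The pawl's nose reaches 52 mm from it to the right onto the wheel (top z 140 mm when down, 164 mm when laid back): it rises behind fingertips that push the lever, so keep these above z 150 mm and withdraw them upwards. The rest pin, left of the pivot, is 139 mm high.
- wheel (a joint): Turn of wheel and handle, rad. About 0 at the start; negative is back (the top goes left, +y of the feeder), positive feeds. One tooth is 0.628 rad: one notch back is about -0.63. Range -1.25 to 0.6. Friction 0.15 N m (2 to 3 N at a knob); it stays where it is left. With the pawl down in the middle of a gap it has about 0.15 rad of play back and as much forward before the pawl begins to rise.
- pawl (a joint): Swing of the pawl, rad: 0 down, nose in a gap of the wheel; 0.66 lifted and laid back to the left on its rest pin (a hard stop). It tips over at about 0.3: its weight carries it down from below and back onto the pin from above, so it stays up when laid back; under 2 N at the knob move it. If its nose comes down on top of a tooth it stops at about 0.17.
- pawl_knob (a point): Centre of the red ball, 18 mm across, on top of the pawl's upright finger lever (6 to 9 mm thick), 55 mm from the pivot. Pawl down: the lever leans 6 degrees right of upright, ball at x -56, y 58, z 175 mm of the feeder, free space right of it. Laid back: 32 degrees left of upright, y 93, z 167 mm, free space left of it. Site axes: z along the lever from pivot to ball, x along the feeder's x.
- top_knob (a point): Centre of the black ball, 20 mm across, on the upper arm of the cross handle, 66 mm from the axle, plane x -100 mm of the feeder. At the start it is about 18 degrees right of upright (y -20, z 151 mm of the feeder); one notch back it is 18 degrees left of upright (y +20, z 151 mm).
- handle (a point): Centre of the cross handle, on the axle at axle_front. Four arms of 10 mm round steel at right angles, a black ball on each end, 76 mm from the axle to the outermost point. The point turns with the wheel: z along the arm that starts on top, x along the axle away from the robot.
- bottle: White dropper bottle with a red spout, 41 mm across and 111 mm high, standing loose in front of the cross handle on the right. Origin: centre of its underside.
- caliper: Digital caliper, black head and steel beam, 66 x 179 x 11 mm, loose, lying right of the handle. Origin: centre of the underside.
- file: Needle file with a red grip, 9 x 156 x 8 mm, loose, lying in front of the feeder on the left. Origin: centre of the underside.

How it is judged:
By the outcome, as a careful person would: the job done as asked, in the order asked, and still so for the second after the job is handed in, with the robot touching nothing.
It also fails if it takes over 45 s, if anything falls off the work surface, if the arm or the gripper's body presses on something with over 40 N, if the wrist force passes 120 N, or if a joint passes its speed limit or range.

## Working session

There is one attempt and no reset: what is moved stays moved. The work goes in short steps, each a Python script; the robot and the scene stay as the last script left them, time stands still between calls to the robot, and variables do not carry over. Pictures are saved under pics/ and viewed, at most 10 in all, crops included, and the job is handed in when it is done.

```bash
mkdir -p pics; python3 - <<'E'
from bench import ctrl
import cv2,numpy as np
np.set_printoptions(precision=4,suppress=True)
for n in("side","top"):
    cv2.imwrite(f"pics/{n}0.png",ctrl.read_camera(n)); print(n,ctrl.camera_params(n))
print(ctrl.current_t(),ctrl.current_eef_rot())
E
```

```text
side {'fx': 405.58997957117106, 'fy': 405.58997957117106, 'cx': 316.6186592560226, 'cy': 201.80278386512728, 'pose': array([[-0.9665,  0.1539, -0.2055,  0.3543],
       [-0.2561, -0.6367,  0.7274,  0.5229],
       [-0.0189,  0.7556,  0.6547,  0.7014],
       [ 0.    ,  0.    ,  0.    ,  1.    ]])}
top {'fx': 507.1690492384931, 'fy': 507.1690492384931, 'cx': 317.69596000435484, 'cy': 203.6482476703201, 'pose': array([[-0.0197,  0.9891, -0.146 ,  0.3954],
       [-0.9993, -0.015 ,  0.0337, -0.126 ],
       [ 0.0311,  0.1466,  0.9887,  1.1146],
       [ 0.    ,  0.    ,  0.    ,  1.    ]])}
0.1 [[ 0.9066  0.4221 -0.0004]
 [ 0.4221 -0.9066  0.001 ]
 [ 0.0001 -0.0011 -1.    ]]
```

View pics/side0.png

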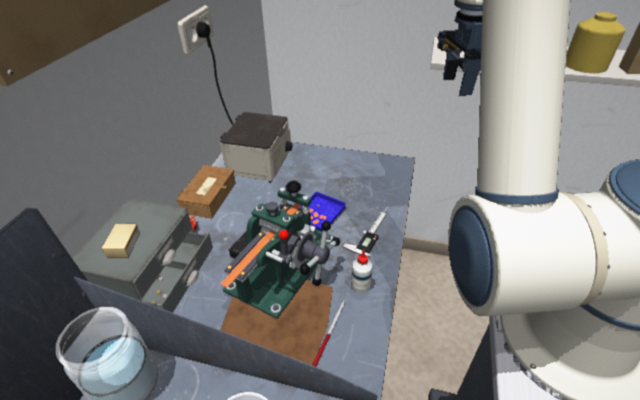

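View pics/top0.png

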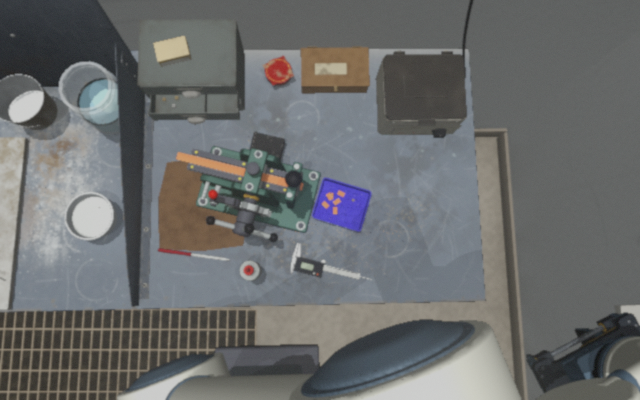

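The overviews show the feeder near top (260,190) and side (285,255), with the bottle in front of the handle. I'll enlarge both.

```bash
python3 - <<'E'
import cv2
a=cv2.imread("pics/side0.png")[165:325,210:390]; cv2.imwrite("pics/s1.png",cv2.resize(a,None,fx=4,fy=3.75,interpolation=cv2.INTER_CUBIC)[:600] if 0 else cv2.resize(a[:150],None,fx=4,fy=4,interpolation=cv2.INTER_CUBIC))
a=cv2.imread("pics/top0.png")[130:280,150:340]; cv2.imwrite("pics/t1.png",cv2.resize(a,None,fx=4,fy=4,interpolation=cv2.INTER_CUBIC))
E
```

```text
(no output)
```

View pics/s1.png

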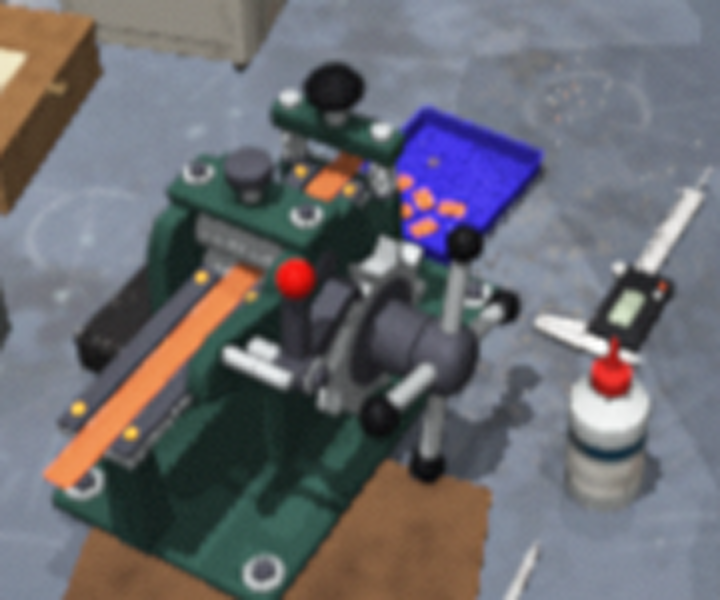

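View pics/t1.png

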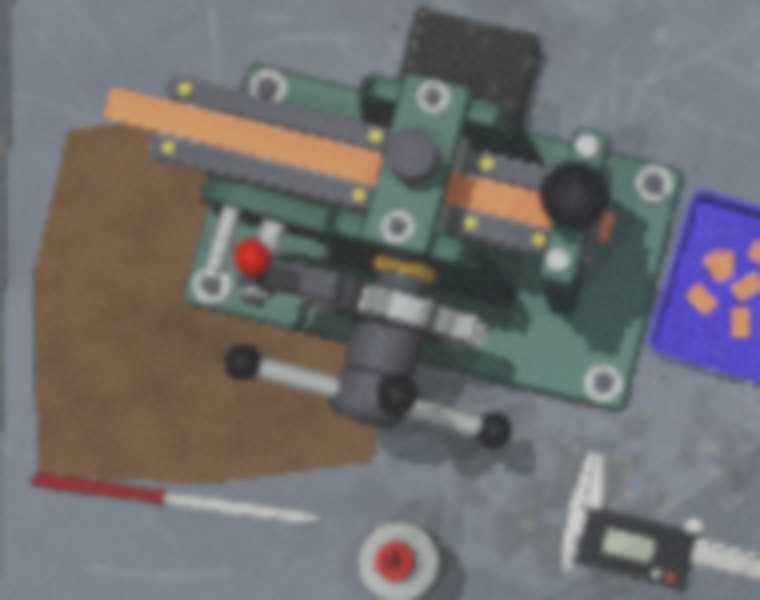

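Top crop: red ball (252,258), top knob (397,394), left knob (242,361), right knob (493,430), palm knob (575,195), base bolts at the corners, and the bottle in front of the handle at (397,560). Side crop: red ball (295,278), handle balls (464,243), (380,415), (503,306), (428,466), palm knob (333,88). The pawl is down. Next I'll fit the feeder pose.

```bash
cat > h.py <<'E'
import numpy as np
from bench import ctrl
from scipy.optimize import least_squares
np.set_printoptions(precision=4,suppress=True)
P={n:ctrl.camera_params(n) for n in("side","top")}
OFF={"side":(210,165),"top":(150,130)}
def proj(n,X):
    p=P[n]; T=np.linalg.inv(p["pose"]); c=T[:3,:3]@X+T[:3,3]
    return np.array([p["cx"]+p["fx"]*c[0]/-c[2], p["cy"]-p["fy"]*c[1]/-c[2]])
def pix(n,uv): return (np.array(uv)+.5)/4-.5+OFF[n]
def arm(th,k):
    a=th+k*np.pi/2; return [-.1,.066*np.sin(a),.088+.066*np.cos(a)]
def F(x,X): 
    c,s=np.cos(x[2]),np.sin(x[2]); return np.array([[c,-s,0],[s,c,0],[0,0,1]])@X+[x[0],x[1],0]
E
python3 - <<'E'
from h import *
obs=[("top",(252,258),'p'),("side",(295,278),'p'),
("top",(397,394),0),("top",(242,361),1),("top",(493,430),3),
("side",(464,243),0),("side",(380,415),1),("side",(428,466),2),("side",(503,306),3),
("top",(575,195),'k'),("side",(333,88),'k')]
def pt(x,k):
    if k=='p':return [-.056,.058,.175]
    if k=='k':return [.011,-.079,.164]
    return arm(x[3],k)
def res(x): return np.concatenate([proj(n,F(x,pt(x,k)))+(x[4:6] if n=="top" else x[6:8])*1-pix(n,uv) for n,uv,k in obs]+[x[4:]*.7])
r=least_squares(res,[.5,0,-.2,-.3]+[0]*4,x_scale=[.1,.1,.1,.1,1,1,1,1]); print(r.x,np.degrees(r.x[2:4])); print(r.fun.reshape(-1,2))
def z0(n,uv,z):
    p=P[n];u=pix(n,uv);d=p["pose"][:3,:3]@[(u[0]-p["cx"])/p["fx"],-(u[1]-p["cy"])/p["fy"],-1];o=p["pose"][:3,3];return o+d*(z-o[2])/d[2]
print("bolts mean",np.mean([z0("top",b,.014) for b in[(267,88),(653,184),(603,382),(211,285)]],0))
print("bottle",z0("top",(397,560),.111), "spout side",z0("side",(613,345),.111),"knob",F(r.x,arm(r.x[3],0)),"red",F(r.x,[-.056,.058,.175]))
R=ctrl.current_eef_rot();print(R,ctrl.current_q())
E
```

```text
[ 0.5945 -0.0324 -0.2602 -0.319   0.2653 -0.1031  0.0492  0.389 ] [-14.9088 -18.2763]
[[ 0.1383 -0.1994]
 [ 0.2717  0.0065]
 [ 0.041   0.0048]
 [ 0.1997  0.2422]
 [-0.0352 -0.1186]
 [ 0.0735 -0.0421]
 [-0.2027  0.1921]
 [-0.2506 -0.3332]
 [-0.0918  0.1232]
 [-0.4738  0.1215]
 [ 0.1757 -0.1371]
 [ 0.1857 -0.0721]
 [ 0.0344  0.2723]]
bolts mean [ 0.5944 -0.033   0.014 ]
bottle [ 0.4153 -0.023   0.111 ] spout side [ 0.4148 -0.0133  0.111 ] knob [ 0.4925 -0.0266  0.1507] red [0.5553 0.0381 0.175 ]
[[ 0.9066  0.4221 -0.0004]
 [ 0.4221 -0.9066  0.001 ]
 [ 0.0001 -0.0011 -1.    ]] [-70.5038  28.3129  77.1234  -0.0009  74.6277  -5.4699]
```

The fit residuals are under 0.5 px and the base bolts agree to 1 mm, so the pose is good. First I'll lay the pawl back.

```bash
cat >> h.py <<'E'
X=np.array([.5945,-.0324,-.2602])
c,s=np.cos(X[2]),np.sin(X[2])
RT=np.array([[c,s,0],[s,-c,0],[0,0,-1]])   # tool x = feeder x, y = -feeder y, z down
def W(x,y,z): return F(X,np.array([x,y,z])/1000)
def L(x,y,z,v=.15,n=None):
    r=ctrl.move_l(W(x,y,z),vel=v,contact_N=n); d=ctrl.current_tool_pos()-[X[0],X[1],0]
    print((RT[:,:2].T@d)*[1000,-1000],"z",round(d[2]*1000,1),"hit",r,"f",RT.T@ctrl.current_contact_force(),"t",ctrl.current_t()); return r
E
python3 - <<'E'
from h import *
import cv2
print(ctrl.ik(W(-56,25,250),RT),ctrl.ik(W(-56,130,158),RT))
ctrl.command_gripper(0.0)
ctrl.goto(W(-56,26,230),RT); print(ctrl.current_t())
L(-56,26,157,.15)
L(-56,64,157,.06,10)
L(-56,60,157,.06)
L(-56,60,230,.2)
a=cv2.resize(ctrl.read_camera("side")[165:315,210:390],None,fx=4,fy=4,interpolation=cv2.INTER_CUBIC);cv2.imwrite("pics/s2.png",a)
E
```

```text
[-5.6109 19.9629 85.2906 -0.     74.7465 99.2974] [  4.7642  28.3877  86.9327  -0.      64.6796 109.6725]
3.75
[-55.533   25.8455] z 157.5 hit False f [-0.1435  1.0659 -0.0214] t 4.3833
[-56.0819  63.9731] z 156.9 hit False f [-0.7221 -0.0999 -1.2264] t 5.1667
[-55.9936  59.4616] z 157.0 hit False f [ 0.4868 -0.0123  0.8228] t 5.4167
[-55.9413  59.9515] z 230.3 hit False f [0.2769 0.7111 0.0675] t 5.9333
```

View pics/s2.png

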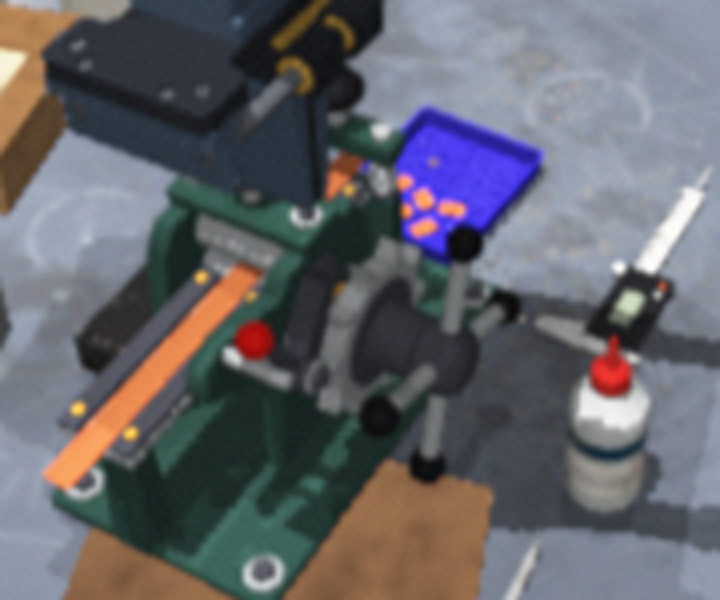

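The pawl lies on its pin, red ball at (255,340), and the handle hasn't moved. Now I'll push the top arm, stopping slightly short, and measure.

```bash
cat >> h.py <<'E'
import cv2
def ang(nm):
    a=cv2.resize(ctrl.read_camera("side")[165:315,210:390],None,fx=4,fy=4,interpolation=cv2.INTER_CUBIC);cv2.imwrite(f"pics/{nm}.png",a)
    for th in(12,14,16,17,18,19,20,22): print(th,[((proj("side",F(X,arm(np.radians(th),k)))+.5-OFF["side"])*4-.5).round(1) for k in range(4)])
E
python3 - <<'E'
from h import *
L(-100,-54,225,.25)
L(-100,-54,138,.2)
L(-100,-5.5,138,.06,25)
L(-100,-12,138,.08)
L(-100,-12,230,.25)
L(-100,-75,235,.3)
ang("s3")
E
```

```text
[-100.2438  -54.2827] z 224.6 hit False f [-0.2125 -0.3528 -1.5856] t 6.625
[-99.5704 -53.471 ] z 138.4 hit False f [ 0.4572 -0.024  -0.3303] t 7.2083
[-100.2608   -5.4947] z 137.8 hit False f [-0.5002  0.4873 -0.0282] t 8.1667
[-100.0825  -12.6102] z 137.9 hit False f [-0.2895 -0.2587 -0.9706] t 8.4167
[-99.8671 -12.054 ] z 230.4 hit False f [-1.3146 -0.5747  0.4558] t 8.9333
[-100.6215  -76.0199] z 233.9 hit False f [0.0549 0.0618 0.4933] t 9.2917
12 [array([429. , 283.1]), array([379.8, 463. ]), array([458.9, 420.1]), array([504.9, 257. ])]
14 [array([426.6, 286.8]), array([380.5, 465.2]), array([460.9, 416.6]), array([504.5, 254.6])]
16 [array([424.3, 290.7]), array([381.3, 467.2]), array([462.9, 413.1]), array([504. , 252.3])]
17 [array([423.1, 292.7]), array([381.7, 468.2]), array([463.9, 411.3]), array([503.7, 251.1])]
18 [array([422. , 294.7]), array([382.2, 469.1]), array([464.8, 409.5]), array([503.4, 250. ])]
19 [array([420.8, 296.7]), array([382.6, 470. ]), array([465.8, 407.6]), array([503.1, 249. ])]
20 [array([419.7, 298.7]), array([383.1, 470.8]), array([466.8, 405.8]), array([502.8, 247.9])]
22 [array([417.4, 302.9]), array([384.2, 472.4]), array([468.7, 402.1]), array([502.1, 245.9])]
```

View pics/s3.png

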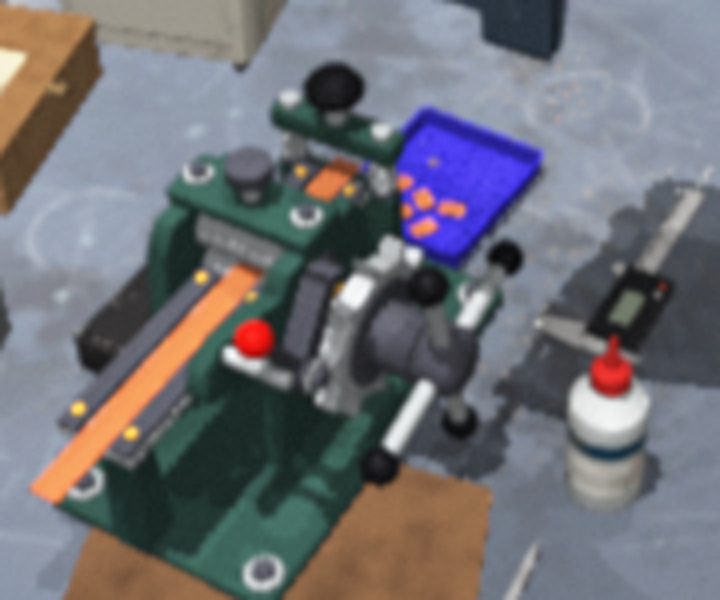

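Top knob is at (428,286), left (380,466), bottom (460,423): about 13.5° left of upright, target 17.7°. That needs about 4.6 mm more.

```bash
python3 - <<'E'
from h import *
L(-100,-22,225,.25)
L(-100,-22,138,.2)
L(-100,-0.8,138,.04,25)
L(-100,-9,138,.08)
L(-100,-9,230,.25)
L(-100,-75,235,.3)
ang("s4")
E
```

```text
[-100.5996  -20.5845] z 224.3 hit False f [0.6446 0.1949 0.366 ] t 9.7083
[-99.6295 -22.3217] z 138.6 hit False f [-0.2537  0.0902 -1.1868] t 10.2917
[-100.1088   -0.6272] z 138.0 hit False f [ 0.0742  0.445  -0.0973] t 10.975
[-100.0603   -9.5135] z 138.0 hit False f [-0.5759  0.2882 -0.5128] t 11.225
[-99.9229  -8.9406] z 230.4 hit False f [-1.212  -0.3014  0.7393] t 11.7417
[-100.6312  -75.8645] z 233.9 hit False f [-0.0057 -0.7157  0.4442] t 12.1083
12 [array([429. , 283.1]), array([379.8, 463. ]), array([458.9, 420.1]), array([504.9, 257. ])]
14 [array([426.6, 286.8]), array([380.5, 465.2]), array([460.9, 416.6]), array([504.5, 254.6])]
16 [array([424.3, 290.7]), array([381.3, 467.2]), array([462.9, 413.1]), array([504. , 252.3])]
17 [array([423.1, 292.7]), array([381.7, 468.2]), array([463.9, 411.3]), array([503.7, 251.1])]
18 [array([422. , 294.7]), array([382.2, 469.1]), array([464.8, 409.5]), array([503.4, 250. ])]
19 [array([420.8, 296.7]), array([382.6, 470. ]), array([465.8, 407.6]), array([503.1, 249. ])]
20 [array([419.7, 298.7]), array([383.1, 470.8]), array([466.8, 405.8]), array([502.8, 247.9])]
22 [array([417.4, 302.9]), array([384.2, 472.4]), array([468.7, 402.1]), array([502.1, 245.9])]
```

View pics/s4.png

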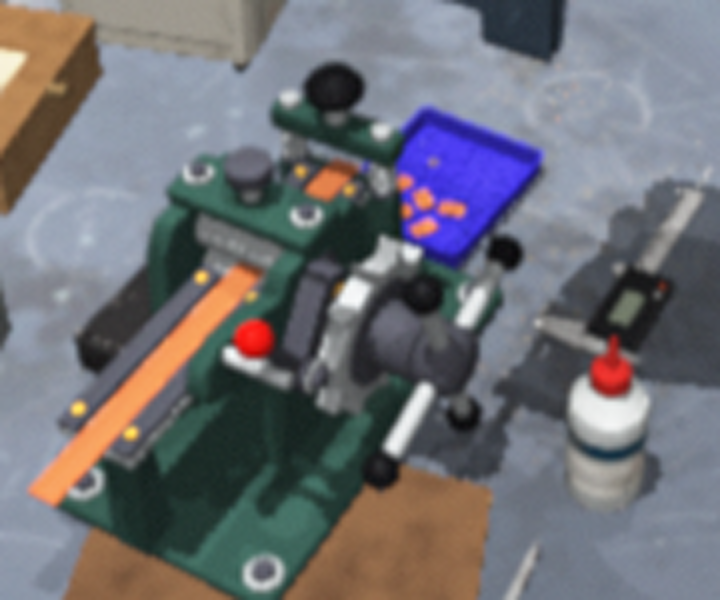

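Top knob is at (423,294), left (382,469), bottom (463,412): about 17.4°, which is one tooth back. The pawl comes over to the right now.

```bash
python3 - <<'E'
from h import *
L(-56,128,230,.3)
L(-56,128,157,.2)
L(-56,82,157,.06,12)
L(-56,90,157,.08)
L(-56,90,230,.2)
L(-100,-90,235,.3)
ang("s5")
E
```

```text
[-56.7077 127.8518] z 229.6 hit False f [ 0.0006 -0.2986  0.156 ] t 13.0
[-55.7217 127.2711] z 157.8 hit False f [-1.1418 -1.1519  0.7613] t 13.5167
[-55.9771  82.134 ] z 157.0 hit False f [-0.933  -0.0762 -0.3354] t 14.4333
[-56.0327  90.8337] z 157.0 hit False f [-0.6205  0.0594 -0.1335] t 14.6833
[-55.967   90.0601] z 230.3 hit False f [ 0.1559 -0.491  -0.0184] t 15.2
[-100.2858  -89.9393] z 234.5 hit False f [-0.0251  0.1498  0.3909] t 15.9667
12 [array([429. , 283.1]), array([379.8, 463. ]), array([458.9, 420.1]), array([504.9, 257. ])]
14 [array([426.6, 286.8]), array([380.5, 465.2]), array([460.9, 416.6]), array([504.5, 254.6])]
16 [array([424.3, 290.7]), array([381.3, 467.2]), array([462.9, 413.1]), array([504. , 252.3])]
17 [array([423.1, 292.7]), array([381.7, 468.2]), array([463.9, 411.3]), array([503.7, 251.1])]
18 [array([422. , 294.7]), array([382.2, 469.1]), array([464.8, 409.5]), array([503.4, 250. ])]
19 [array([420.8, 296.7]), array([382.6, 470. ]), array([465.8, 407.6]), array([503.1, 249. ])]
20 [array([419.7, 298.7]), array([383.1, 470.8]), array([466.8, 405.8]), array([502.8, 247.9])]
22 [array([417.4, 302.9]), array([384.2, 472.4]), array([468.7, 402.1]), array([502.1, 245.9])]
```

View pics/s5.png

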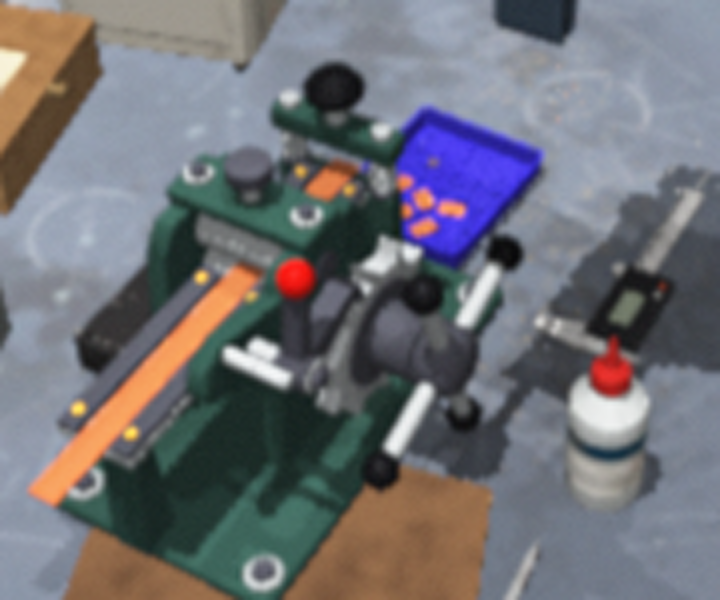

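The red ball is back at (295,278), exactly where it was with the pawl down. The top knob is unchanged at (423,294), and the bottle, caliper and file haven't moved.

```bash
python3 -c "
from bench import ctrl
print(ctrl.sign_off())"
```

```text
the job is handed in; nothing more can be done
None
```

The job is handed in after about 16 s on the robot's clock: the wheel is one tooth back (about 17.4° left of upright, target 17.7°), and the pawl is down in the gap. The bottle, caliper and file were not moved.

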